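# Tip the brass rods into the grooved rack, past an unmarked catch

## Robot

A 6-joint arm with a two-finger parallel gripper is mounted at the origin on the work surface. World frame = base frame: x ahead of the robot, y to its left, z up, the work surface at z = 0. Lengths are in m, angles in rad, forces in N, time in s.
With the tool pointing down it reaches from about 0.375 to 0.9 m from the base axis. Payload 3.1 kg.
Tool frame: the origin (TCP) lies on the centre line of the jaws, within the pads' length; the fingertips stand 22 mm ahead of it and the grasp point (between the pads) lies 3 mm ahead of it; z points along the fingers, y is the line along which they close (so a half turn about z gives the same grasp; the last joint's range is limited). The gripper opens to 85 mm and grips with 20 to 120 N. Pads are 22 mm wide; open, the fingers measure 114 mm over their backs; the gripper's body (76 mm by 85 mm) begins 54 mm behind the grasp point. The pads swing forward as they close: fully open they stand 13 mm farther back than shut.
Start: joints at [-1.468, 0.527, 1.433, -0, 1.181, -0.178], TCP at [0.173, -0.6, 0.253] pointing down, gripper open.
Joint ranges: [-3.08, 3.08], [-0.75, 2.2], [0.22, 2.44], [-1.43, 4.57], [0, 2.65], [-2.85, 2.85]. Speed limits (rad/s): [2.79, 2.79, 3.14, 3.14, 3.14, 3.14].

## Interface

Orientations are given as a unit quaternion [x, y, z, w].
In Python, from station import manip gives the robot as it stands.
- The arm moves only by the tool drive_effector, called after "Emit:" in YAML: its name, and indented under it one key for each argument. Schema: {"type":"object","properties":{"ticks":{"type":"object","properties":{"steps":{"type":"array","items":{"type":"array","items":{"type":"number"},"minItems":5,"maxItems":5},"minItems":1,"maxItems":20}},"additionalProperties":false,"required":["steps"]},"grip_n":{"type":"number"},"only":{"type":"string"},"quiet":{"type":"boolean"},"lines":{"type":"string"}},"required":["ticks"],"additionalProperties":false}. ticks is an object whose key "steps" holds a list of rows, 1 to 20 of them, each of 5 numbers: dx, dy, dz in a scale on which 1.0 is 0.5 m, then a turn about the tool's z in fractions of the full range, 1 being 4 rad, then the opening from 0.0 (shut) to 1.0 (fully open); each row is the pose to reach, as a shift and turn from the pose commanded when the call began, along the tool's axes at that moment; what a row does not reach only later rows make up. A row lasts 1/10 s, in which the tool goes at most 0.05 m and 0.15 rad, less where a joint would pass 70% of its speed; a pose out of reach is approached as far as the arm can. The fingers move at their own pace and stop on an object; grip_n is the grip in N (left out, the last holds). Time passes only in rows, so rows that do not move let the fingers close. The tool returns the time, the measured TCP pose, the force, the opening and the grip force at its end. only (a regular expression) keeps the lines of the reply that match it, lines (a string "A,B") keeps lines A to B, and quiet returns only ok. A shift or turn number past 1, either way, is cut back to 1. Input that does not fit is refused with a message, and nothing moves.
- manip.sense(): the state, without advancing time (a new reading comes with each control period).
- manip.snapshot(name): name is "side" or "top"; returns a dict with "pixels" (480x640x3 uint8, red, green, blue), "range_z" (480x640 float32, m along the optical axis (not along the pixel's ray), 0 where there is no reading), "fov_y" (degrees; the focal length in pixels is half the picture's height over the tangent of half this angle, whatever the lens; pixels are square), "cx", "cy" (the principal point, pixels), "k1" (the pictures are not rectified: a ray, as slopes to the right and down, at radius r is drawn at 1 + k1 r^2 times it, then the intrinsics apply), "R" (3x3) and "t" (3): a world point X has camera coordinates R X + t. Camera axes: x right, y down, z forward; pixel columns grow to the right and rows downward; lengths in m; the calibration is good to about 2 mm. A picture is of the moment at which its call begins.
- manip.sign_off(): hands the job in; it is judged then, once.
The state is a dict: "t": time; "q": joint angles; "qd": joint speeds; "tau": joint torques, N m; "tcp_pos": TCP position; "tool_rot": TCP orientation; "force": force on the tool from outside, world axes, zero at the start; "ft_torque": the same for the moment, N m; "finger_gap": opening from 0.0 (shut) to 1.0 (fully open); "gripper_force": force on a finger pad.
Only numpy, scipy, OpenCV 4.12 (cv2) and the standard library are available. Lean on these libraries where they do the work, as an engineer would, in place of code of your own. Each camera call takes 0.05 s, during which the arm holds its last target. There are 200 camera calls.

## Task

Lift the hinged aluminium tray by its red tab and tip it steadily so that all four brass rods roll out and settle into the grooves of the sloping rack, one rod to a groove; then lower the tray gently back to rest, without letting it drop, and let go. The tray's black slide catch is unmarked: at one end of its slide it locks the tray, at the other it frees it, and only trying the tray tells which, so if the tray will not lift, slide the catch all the way to its other end. Do not disturb the bowl, the jar or the bur block.

Things in the scene. Friction and masses are not known exactly. Their poses are not given: they have to be found in the camera images.
- stand: Fixed board, 335 x 172 mm, 12 mm thick, that carries tray and rack. Origin on the bench, 150 mm before the hinge. Axes: x level, from the red tab's side over the hinge towards the rack; y along the hinge; z up. The board runs from x = -40 to 295 mm. Two steel cheeks at y = +-66 mm, 95 mm high, hold the hinge. A closed grey housing under the catch hides its keeper.
- hinge (a point): Middle of the tray's hinge axis, 85 mm above the bench, fixed; axes as those of body stand. The tray turns about y.
- tray (a joint): Angle (rad) of the hinged aluminium tray: 0 at rest, grows as the tab end rises (a turn about the stand's +y), stop at 0.65. Rods roll out from about 0.14 on; at 0.5 all are out in 2 s (0.1 to 0.5 rad/s is a good rate). Free, it needs about 5 N at the tab (brief peaks to 15); let go, it falls back to 0. Locked, it lifts 0.01 to 0.02 rad (about 3 mm at the tab) and stops hard.
- tray_mid (a point): Middle of the tray's floor (125 mm long, 104 mm wide inside, side walls 22 mm, open at the hinge lip); moves with the tray. At rest the floor slopes down 0.14 rad from the hinge to its rear wall, where the rods lie. Beyond the rear wall a level apron plate, 52 (x) by 174 (y) mm, top 78 mm above the bench, from x = -24 to 28 mm of the stand, bears tab and catch.
- tab_grip (a point): Grip point of the red tab, a flat plate 26 mm wide (y), 6 mm thick, rising 60 mm from the apron. At rest it leans 35 degrees from vertical towards -x of the stand: long direction (-0.574, 0, 0.819), faces look along +-(0.819, 0, 0.574). Mid-thickness, 39 mm from the foot, 21 mm from the end, 109 mm above the bench, 192 mm from the hinge axis. Turns with the tray; axes as the stand's at rest.
- catch (a joint): Travel (m) of the slide catch along the stand's +y, 0 to 0.026 between stops; stays where left (2 N friction). Found within 4 mm of 0. Either the end at 0 locks and 0.026 frees, or the reverse; it cannot be seen. Bring it within 7 mm of the other end to change the state surely.
- catch_knob (a point): Grip point of the catch's black knob, an upright block 14 (x) by 12 (y) mm, 34 mm tall, on the apron. On the knob's axis, 24 mm above the apron, 102 mm above the bench, 150 mm before the hinge, at y = 30 mm of the stand (joint 0) to 56 mm (0.026). Moves with catch and tray.
- rack: Sloping plywood rack, fixed. Origin mid top edge, at the hinge; x runs down the slope (0.38 rad below level), y along the grooves, z out of its floor (z = 0). Ridges 2.4 mm high at x = 15.5 to 88 mm every 14.5 mm and a 21 mm end wall, face at x = 102.5 mm, make six grooves. A seated rod's centre is at z = 7 mm, x 22 to 96 mm. Side walls 21 mm high, 106 mm apart.
- rod0_center (a point): Centre of brass rod 0, 14 mm diameter, 100 mm long, about 130 g; its x axis lies along the rod. The four rods start side by side in the tray, against its rear wall and parallel to the hinge; rod 0 lies nearest the rear wall.
- rod1_center (a point): Centre of brass rod 1, 14 mm diameter, 100 mm long, about 130 g; its x axis lies along the rod. The four rods start side by side in the tray, against its rear wall and parallel to the hinge; rod 0 lies nearest the rear wall.
- rod2_center (a point): Centre of brass rod 2, 14 mm diameter, 100 mm long, about 130 g; its x axis lies along the rod. The four rods start side by side in the tray, against its rear wall and parallel to the hinge; rod 0 lies nearest the rear wall.
- rod3_center (a point): Centre of brass rod 3, 14 mm diameter, 100 mm long, about 130 g; its x axis lies along the rod. The four rods start side by side in the tray, against its rear wall and parallel to the hinge; rod 0 lies nearest the rear wall.
- bowl: Loose brass bowl, 100 mm wide, 42 mm high, on the bench beside the stand; origin under its centre.
- jar: Loose glass jar, 68 mm wide, 85 mm high, on the bench beside the stand; origin under its centre.
- burs: Loose blue bur block, 110 x 75 mm, 62 mm high with its burs, on the bench beside the stand; origin under its centre.

How it is judged:
On the way:
1. the tray is lifted past its lock play and tipped (beyond 0.12 rad) (value of joint tray above 0.12 rad), for 0.1 s.
At the end, for the whole second after the job is handed in: All four rods lie in grooves of the rack (centre less than 8.6 mm above its floor, between its top ridge and its end wall, within 0.1 rad of the grooves), the tray is back at rest (under 0.03 rad), and bowl, jar and bur block are within 20 mm of where they stood (z of rod0_center in the frame of rack between 0.005 and 0.0086 m and x of rod0_center in the frame of rack between 0.018 and 0.1 m and angle between the x axis of each of rod0_center, rod1_center, rod2_center, rod3_center and the y axis of rack, either way round below 0.1 rad and z of rod1_center in the frame of rack between 0.005 and 0.0086 m and x of rod1_center in the frame of rack between 0.018 and 0.1 m and z of rod2_center in the frame of rack between 0.005 and 0.0086 m and x of rod2_center in the frame of rack between 0.018 and 0.1 m and z of rod3_center in the frame of rack between 0.005 and 0.0086 m and x of rod3_center in the frame of rack between 0.018 and 0.1 m and value of joint tray below 0.03 rad and distance of each of bowl, jar, burs from where it was at the start of the episode below 0.02 m); the robot touches nothing.
It fails at once if the tray is dropped or slammed (falls faster than 2.5 rad/s) (velocity of joint tray below -2.5 rad/s).
It fails at once if the tray is jerked up (faster than 2.5 rad/s) (velocity of joint tray above 2.5 rad/s).
It fails at once if the bowl, the jar or the bur block is pushed more than 20 mm or tipped over (distance of any of bowl, jar, burs from where it was at the start of the episode above 0.02 m or angle between any of bowl, jar, burs's own z axis and vertical above 0.5 rad).
It also fails if it takes over 72 s, if anything falls off the work surface, if the arm or the gripper's body presses on something with over 40 N, if the wrist force passes 120 N, or if a joint passes its speed limit or range.

## Working session

There is one attempt and no reset: what is moved stays moved. The work goes in short steps, Python scripts to look and compute and a tool call to move; the robot and the scene stay as the last step left them, time stands still between calls to the robot, and variables do not carry over. Pictures are saved under pics/ and viewed, at most 10 in all, crops included, and the job is handed in when it is done.

```bash
ls; mkdir -p pics
```

Create h.py:
```python
import numpy as np, cv2
from station import manip
def K(s):
    f=240/np.tan(np.radians(s["fov_y"])/2)
    return np.array([[f,0,s["cx"]],[0,f,s["cy"]],[0,0,1.]]),np.array([s["k1"],0,0,0,0.])
def pts(s,uv,plane=None):
    """pixels -> world, by depth or on plane z"""
    k,d=K(s);uv=np.asarray(uv,float).reshape(-1,2)
    n=cv2.undistortPoints(uv[:,None],k,d)[:,0]
    r=np.c_[n,np.ones(len(n))]; R=np.array(s["R"]);t=np.array(s["t"])
    if plane is None:
        z=s["range_z"][uv[:,1].astype(int),uv[:,0].astype(int)]
        return (r*z[:,None]-t)@R
    c=-R.T@t; w=r@R
    return c+w*((plane-c[2])/w[:,2])[:,None]
def proj(s,X):
    k,d=K(s); return cv2.projectPoints(np.asarray(X,float).reshape(-1,1,3),cv2.Rodrigues(np.array(s["R"]))[0],np.array(s["t"],float),k,d)[0][:,0]
def save(s,n): cv2.imwrite(f"pics/{n}.png",s["pixels"][:,:,::-1])
```

Run:
```python
from h import *
import pickle
for n in("top","side"):
    s=manip.snapshot(n); save(s,n+"0"); pickle.dump(s,open(n+"0.pkl","wb"))
    print(n,s["fov_y"],s["cx"],s["cy"],s["k1"],-np.array(s["R"]).T@s["t"],(s["range_z"]>0).mean())
```

```text
pics
station.py
top 46.829113913494574 318.21929234348295 242.16336752127577 -0.014205431376829019 [0.3972118  0.0426703  1.18794511] 0.9959505208333334
side 54.21020273189654 321.3206405766754 241.9849196516858 -0.10920988830751845 [0.35556739 0.74722564 0.66287534] 0.995966796875
```

View pics/top0.png

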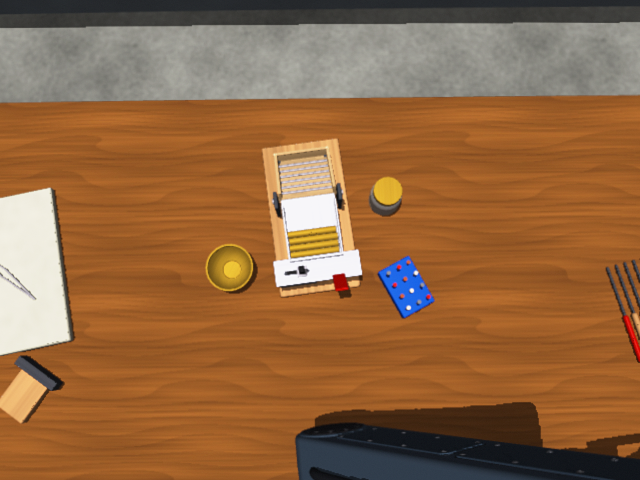

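View pics/side0.png

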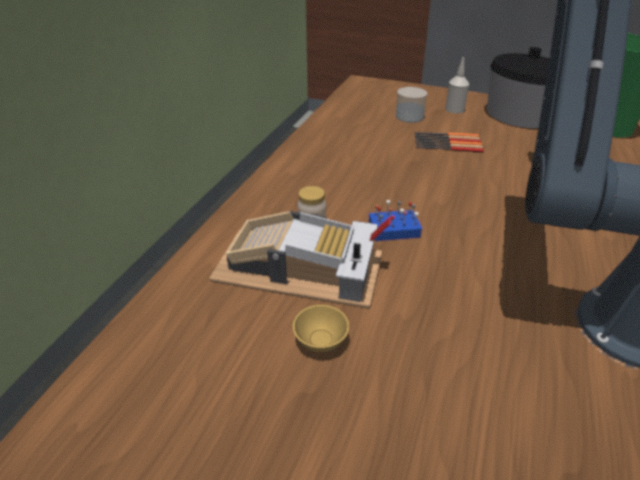

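Top view: the tray and stand are at about (310,220), with the apron at (317,268), the red tab at (341,284) and the black knob at (300,271). The bowl is at (230,268), the jar at (387,195) and the burs at (406,287). The stand's +x axis points up in the image, leaning slightly left. The side view agrees with this. Next I measure.

Create meas.py:
```python
from h import *
import pickle
def meas(s,n):
    v,u=np.mgrid[0:480,0:640]; P=pts(s,np.c_[u.ravel(),v.ravel()]).reshape(480,640,3)
    hsv=cv2.cvtColor(s["pixels"],cv2.COLOR_RGB2HSV); H,S,V=[hsv[...,i].astype(int) for i in range(3)]
    near=(P[...,0]>.2)&(P[...,0]<.75)&(abs(P[...,1]-.05)<.14)
    out={}
    def rect(m,name,z):
        m=cv2.morphologyEx((m&near).astype(np.uint8),cv2.MORPH_OPEN,np.ones((2,2)))
        k,l,st,c=cv2.connectedComponentsWithStats(m); 
        if k<2: return print(n,name,'none')
        i=1+st[1:,4].argmax(); m=l==i
        q=pts(s,np.c_[u[m],v[m]],z) 
        r=cv2.minAreaRect((q[:,:2]*1e3).astype(np.float32)); print(n,name,m.sum(),np.round(r[0],1),np.round(r[1],1),round(r[2],2),'depthpts mean',np.round(P[m].mean(0)*1e3,1),'zmax',P[m][:,2].max().round(4)); out[name]=m
        return m
    rect((S<40)&(V>150)&(abs(P[...,2]-.078)<.006),'apron',.078)
    rect(((abs(P[...,2]-.012)<.006)|(P[...,2]>.03))&(P[...,2]<.14),'board',.012)
    rect(((H<8)|(H>172))&(S>150)&(V>100)&(abs(P[...,1]+.0)<.06)&(P[...,2]>.07),'tab',.109)
    rect((V<60)&(P[...,2]>.09)&(P[...,2]<.13),'knob',.112)
    return P,out
if __name__=="__main__":
    for n in("top","side"): meas(pickle.load(open(n+"0.pkl","rb")),n)
    print(manip.sense())
```

```bash
python3 meas.py
```

```text
top apron 1860 [543.2  47.6] [ 51.5 173.4] 7.39 depthpts mean [541.8  46.7  80.4] zmax 1.1879
top board 9438 [636.6  56.2] [278.1 184.6] 5.66 depthpts mean [615.2  58.1  68.2] zmax 1.1879
top tab 214 [510.4   3.1] [32.6 26. ] 10.45 depthpts mean [510.1   3.2 109.9] zmax 1.1879
top knob 36 [534.8  78.5] [ 9.8 11.9] 89.7 depthpts mean [535.9  78.7 103. ] zmax 0.1168
side apron 1118 [542.7  55.8] [ 51.7 172.3] 6.8 depthpts mean [539.6  64.9  80.2] zmax 0.6629
side board 9906 [653.9 -19.9] [291.3 358.3] 6.18 depthpts mean [620.2  77.6  57.7] zmax 0.6629
side tab 94 [509.5  17.1] [73.6  9.7] 73.81 depthpts mean [511.2   8.5 101.9] zmax 0.1268
side knob 46 [533.9 100.6] [ 7.4 26.6] 17.34 depthpts mean [533.6 100.6 111.5] zmax 0.6629
{'t': 0.1, 'q': array([-1.46851125e+00,  5.28360663e-01,  1.43376608e+00,  2.05884205e-05,
        1.18142959e+00, -1.78479027e-01]), 'qd': array([ 0.00019962, -0.00122932, -0.00173874,  0.00045187, -0.00038055,
       -0.00219384]), 'tau': array([ 3.99702424e-05, -4.43306029e+01, -1.78585392e+01, -1.18336948e-04,
        3.90519679e-03, -1.69060951e-05]), 'tcp_pos': array([ 0.17316466, -0.59990481,  0.25244172]), 'tool_rot': array([ 9.90162682e-01,  1.39917474e-01,  4.69091121e-05, -9.80767395e-04]), 'force': array([0.87213205, 0.88626114, 0.38831678]), 'ft_torque': array([-0.01012372, -0.00348828, -0.02077087]), 'gripper_force': 0.0, 'finger_gap': 1.0018266289936208}
```

Create ov.py:
```python
from h import *
import pickle
a=0.126; ex=np.array([np.cos(a),np.sin(a),0]); ey=np.array([-np.sin(a),np.cos(a),0]); ez=np.array([0,0,1.])
O=np.array([.5432,.0476,0])-.002*ex
def W(x,y,z): return O+x*ex+y*ey+z*ez
if __name__=="__main__":
    ims=[]
    for n,c in(("top",(230,130,160,200)),("side",(210,200,200,160))):
        s=pickle.load(open(n+"0.pkl","rb")); f=3 if n=="top" else 2
        im=s["pixels"][:,:,::-1]; x,y,w,h=c; f=400/w if n=="side" else 2.4
        im=cv2.resize(im[y:y+h,x:x+w],None,fx=f,fy=f,interpolation=cv2.INTER_CUBIC)
        for p,col in [((-.0405,-.04,.109),(0,255,0)),((-.0405-.012,-.04,.126),(255,0,255)),((0,.030,.112),(0,255,0)),((-.024,-.087,.078),(255,0,0)),((.028,-.087,.078),(255,0,0)),((.028,.087,.078),(255,0,0)),((-.024,.087,.078),(255,0,0)),((-.04,.086,.012),(0,0,255)),((.295,.086,.012),(0,0,255)),((.295,-.086,.012),(0,0,255)),((-.04,-.086,.012),(0,0,255)),((.15,.066,.085),(0,255,255))]:
            u,v=proj(s,W(*p))[0]; cv2.circle(im,(int((u-x+.5)*f),int((v-y+.5)*f)),2,col,-1)
        ims.append(cv2.copyMakeBorder(im,0,480-im.shape[0],0,0,cv2.BORDER_CONSTANT))
    cv2.imwrite("pics/ov.png",np.hstack(ims)); print(W(-.0405,-.04,.109),W(0,.03,.102))
```

```bash
python3 ov.py
```

```text
[0.50606359 0.00257626 0.109     ] [0.53744585 0.07711084 0.102     ]
```

View pics/ov.png

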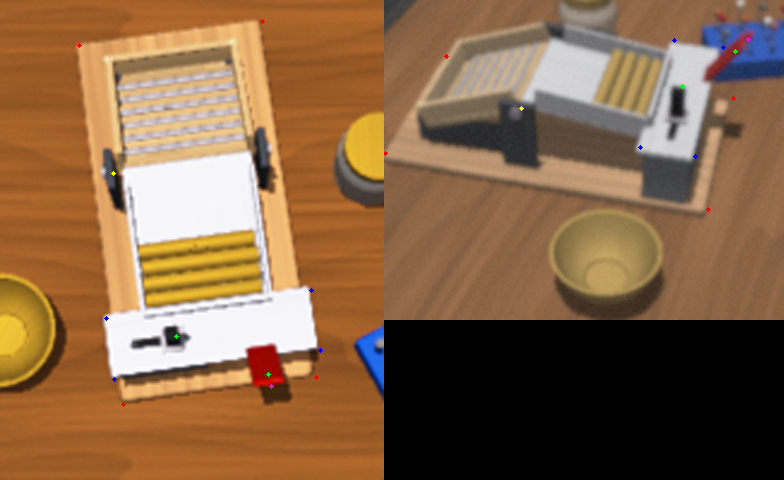

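Units first: shifts go in shares of 0.5 m and turns go in shares of 4 rad. So -0.487 m / 0.5 = -0.974, 0.052 m / 0.5 = 0.104, 0.155 rad / 4 = 0.0388.

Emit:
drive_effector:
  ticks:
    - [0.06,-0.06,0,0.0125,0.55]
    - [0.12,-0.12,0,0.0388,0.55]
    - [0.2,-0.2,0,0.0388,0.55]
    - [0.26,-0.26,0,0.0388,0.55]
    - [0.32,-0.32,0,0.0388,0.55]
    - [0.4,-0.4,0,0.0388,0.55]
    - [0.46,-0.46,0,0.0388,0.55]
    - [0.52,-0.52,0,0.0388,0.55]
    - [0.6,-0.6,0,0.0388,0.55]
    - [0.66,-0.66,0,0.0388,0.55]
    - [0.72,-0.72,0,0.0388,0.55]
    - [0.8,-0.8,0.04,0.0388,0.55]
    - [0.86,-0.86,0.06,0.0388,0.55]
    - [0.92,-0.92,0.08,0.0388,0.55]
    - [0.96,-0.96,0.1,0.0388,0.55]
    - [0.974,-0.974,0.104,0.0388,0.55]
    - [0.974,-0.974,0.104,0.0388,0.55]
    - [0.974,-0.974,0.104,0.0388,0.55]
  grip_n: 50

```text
refused: ticks: the value is not of type 'object' (schema: type "object"). Nothing was moved.
```

Nothing moved. I misread the format; it is an object with the rows under "steps". Resending.

Emit:
drive_effector:
  ticks: {"steps":[[0.06,-0.06,0,0.0125,0.55],[0.12,-0.12,0,0.0388,0.55],[0.2,-0.2,0,0.0388,0.55],[0.26,-0.26,0,0.0388,0.55],[0.32,-0.32,0,0.0388,0.55],[0.4,-0.4,0,0.0388,0.55],[0.46,-0.46,0,0.0388,0.55],[0.52,-0.52,0,0.0388,0.55],[0.6,-0.6,0,0.0388,0.55],[0.66,-0.66,0,0.0388,0.55],[0.72,-0.72,0,0.0388,0.55],[0.8,-0.8,0.04,0.0388,0.55],[0.86,-0.86,0.06,0.0388,0.55],[0.92,-0.92,0.08,0.0388,0.55],[0.96,-0.96,0.1,0.0388,0.55],[0.974,-0.974,0.104,0.0388,0.55],[0.974,-0.974,0.104,0.0388,0.55],[0.974,-0.974,0.104,0.0388,0.55]]}
  grip_n: 50

```text
t: 1.9
tcp_pos: [0.5058, 0.0017, 0.2014]
tool_rot: [0.998, 0.063, -0.0, 0.0]
force: [0.6, -0.2, 0.3]
finger_gap: 0.553
gripper_force: 0.0
```

Run:
```python
from h import *
from scipy.spatial.transform import Rotation as R
s=manip.sense();M=R.from_quat(s["tool_rot"]).as_matrix();print(M.round(3),M.T@(np.array([.5061,.0026,.112])-s["tcp_pos"]),s["q"])
```

```text
[[ 0.992  0.125 -0.001]
 [ 0.125 -0.992 -0.   ]
 [-0.001  0.    -1.   ]] [ 0.00046357 -0.00089269  0.08941764] [-2.17595886e-01  4.43857570e-01  1.78198553e+00 -6.91176467e-04
  9.16163590e-01  1.22794564e+00]
```

In the tool's units: 0.089 m / 0.5 = 0.178, 0.075 m / 0.5 = 0.15.

Emit:
drive_effector:
  ticks: {"steps":[[0,-0.002,0.06,0,0.55],[0,-0.002,0.11,0,0.55],[0,-0.002,0.15,0,0.55],[0,-0.002,0.178,0,0.55],[0,-0.002,0.178,0,0.55],[0,-0.002,0.178,0,0.1],[0,-0.002,0.178,0,0.1],[0,-0.002,0.178,0,0.1],[0,-0.002,0.178,0,0.1],[0,-0.002,0.178,0,0.1],[0,-0.002,0.178,0,0.1]]}
  grip_n: 50

```text
t: 3.0
tcp_pos: [0.5059, 0.0044, 0.1135]
tool_rot: [0.998, 0.062, 0.0, -0.001]
force: [-0.6, 6.0, -0.1]
finger_gap: 0.297
gripper_force: 49.2
```

Run:
```python
from h import *
s=manip.snapshot("side");save(s,"grip")
cv2.imwrite("pics/grip.png",cv2.resize(s["pixels"][130:330,230:470,::-1],None,fx=2.5,fy=2.5))
```

```text
(no output)
```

View pics/grip.png

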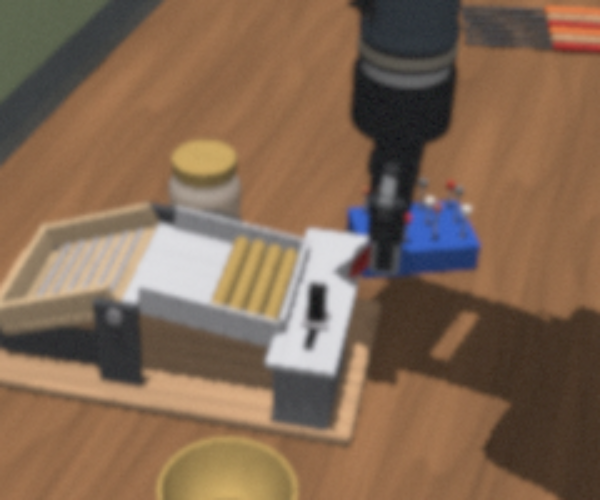

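The fingers hold the tab (gap about 25 mm, 49 N), with the tab visible at (360,260) between them. Now I try a lift.

In the tool's units: -0.007 m / 0.5 = -0.014, 0.001 m / 0.5 = 0.002.

Emit:
drive_effector:
  ticks: {"steps":[[0,0,-0.004,0,0.1],[0,0,-0.008,0,0.1],[0.002,0,-0.012,0,0.1],[0.002,0,-0.014,0,0.1],[0.002,0,-0.014,0,0.1]]}

```text
t: 3.55
tcp_pos: [0.5068, 0.0045, 0.1197]
tool_rot: [0.998, 0.062, 0.0, -0.001]
force: [3.0, 5.6, -7.4]
finger_gap: 0.289
gripper_force: 49.5
```

Run:
```python
from meas import *
s=manip.snapshot("top"); meas(s,"top"); print(manip.sense()["force"])
```

```text
top apron 1053 [653.6  61. ] [ 59.2 105.1] 5.46 depthpts mean [646.3  60.4  87.2] zmax 1.1879
top board 6490 [636.3  60.7] [277.6 175.8] 5.59 depthpts mean [643.6  74.6  77.4] zmax 1.1879
top tab none
top knob 36 [535.8  79.4] [ 7.8 13.8] 89.72 depthpts mean [526.5  76.6 190.3] zmax 0.4956
[ 3.19532276  5.97654309 -7.48534588]
```

In the tool's units: -0.008 m / 0.5 = -0.016, -0.006 m / 0.5 = -0.012.

Emit:
drive_effector:
  ticks: {"steps":[[0,0,-0.004,0,0.1],[0.002,0,-0.008,0,0.1],[0.002,0,-0.012,0,0.1],[0.002,0,-0.016,0,0.1],[0.002,0,-0.016,0,0.1]]}

```text
t: 4.1
tcp_pos: [0.5083, 0.0047, 0.1278]
tool_rot: [0.998, 0.062, 0.001, -0.001]
force: [2.9, 5.7, -7.7]
finger_gap: 0.293
gripper_force: 49.6
```

Run:
```python
from h import *
s=manip.snapshot("side")
cv2.imwrite("pics/lift1.png",cv2.resize(s["pixels"][180:320,250:430,::-1],None,fx=4,fy=4,interpolation=cv2.INTER_CUBIC))
```

```text
(no output)
```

View pics/lift1.png

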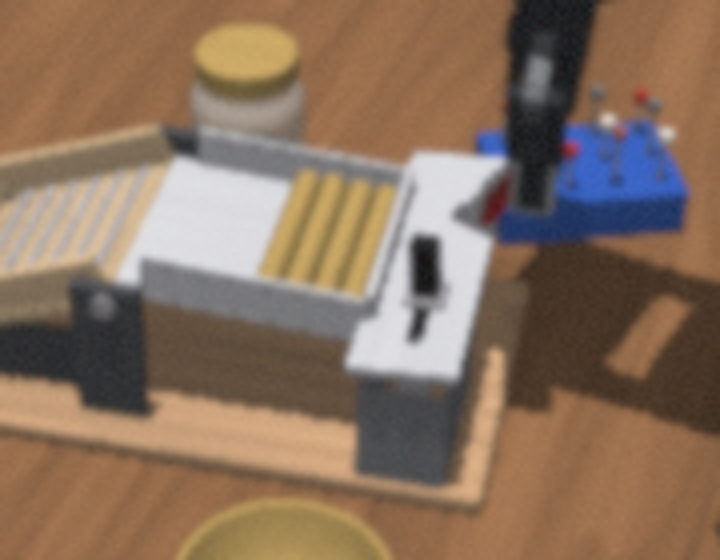

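The tray is free: the apron has risen and the rods are still seated. I keep tipping along the hinge arc at about 0.2 rad/s.

In the tool's units: -0.0704 m / 0.5 = -0.1408, -0.0672 m / 0.5 = -0.1344.

Emit:
drive_effector:
  ticks: {"steps":[[0.002,0,-0.008,0,0.1],[0.004,0,-0.016,0,0.1],[0.006,0,-0.0232,0,0.1],[0.008,0,-0.0306,0,0.1],[0.01,0,-0.038,0,0.1],[0.012,0,-0.0452,0,0.1],[0.0148,0,-0.0524,0,0.1],[0.0174,0,-0.0596,0,0.1],[0.02,0,-0.0668,0,0.1],[0.0232,0,-0.0738,0,0.1],[0.0264,0,-0.0808,0,0.1],[0.0296,0,-0.0878,0,0.1],[0.033,0,-0.0948,0,0.1],[0.0364,0,-0.1016,0,0.1],[0.04,0,-0.1084,0,0.1],[0.044,0,-0.115,0,0.1],[0.048,0,-0.1216,0,0.1],[0.052,0,-0.128,0,0.1],[0.056,0,-0.1344,0,0.1],[0.06,0,-0.1408,0,0.1]]}

```text
t: 6.15
tcp_pos: [0.5373, 0.0085, 0.1978]
tool_rot: [0.998, 0.062, -0.0, -0.001]
force: [3.5, 4.6, -9.0]
finger_gap: 0.294
gripper_force: 49.5
```

In the tool's units: -0.006 m / 0.5 = -0.012, 0.004 m / 0.5 = 0.008.

Emit:
drive_effector:
  ticks: {"steps":[[0.004,0,-0.006,0,0.1],[0.008,0,-0.012,0,0.1],[0.008,0,-0.012,0,0.1],[0.008,0,-0.012,0,0.1],[0.008,0,-0.012,0,0.1],[0.008,0,-0.012,0,0.1],[0.008,0,-0.012,0,0.1],[0.008,0,-0.012,0,0.1],[0.008,0,-0.012,0,0.1],[0.008,0,-0.012,0,0.1],[0.008,0,-0.012,0,0.1],[0.008,0,-0.012,0,0.1],[0.008,0,-0.012,0,0.1],[0.008,0,-0.012,0,0.1],[0.008,0,-0.012,0,0.1],[0.008,0,-0.012,0,0.1],[0.008,0,-0.012,0,0.1],[0.008,0,-0.012,0,0.1],[0.008,0,-0.012,0,0.1],[0.008,0,-0.012,0,0.1]]}

```text
t: 8.15
tcp_pos: [0.5414, 0.009, 0.2038]
tool_rot: [0.998, 0.062, 0.0, -0.001]
force: [2.8, 4.9, -7.3]
finger_gap: 0.292
gripper_force: 49.6
```

Run:
```python
from h import *
a=manip.snapshot("side"); b=manip.snapshot("top")
f=lambda s,x,y,w,h:cv2.resize(s["pixels"][y:y+h,x:x+w,::-1],(400,480*1),interpolation=cv2.INTER_CUBIC)
cv2.imwrite("pics/tip.png",np.hstack([f(a,220,150,200,240),f(b,230,120,160,192)]))
```

```text
(no output)
```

View pics/tip.png

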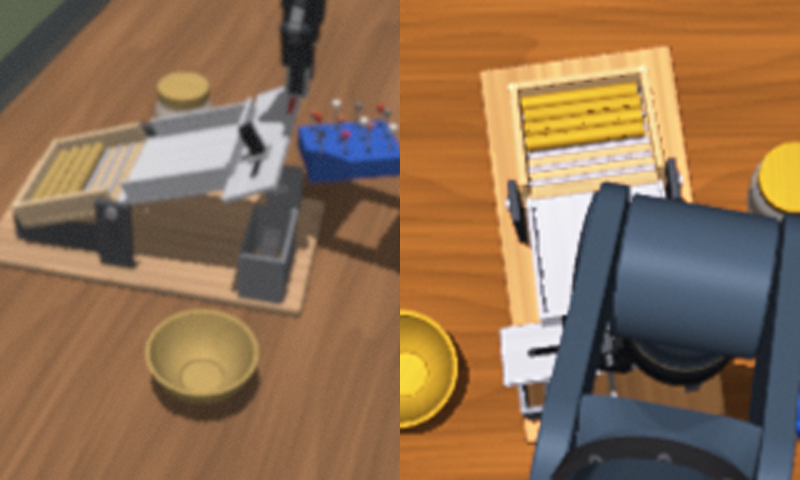

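The four rods lie side by side in the rack's lower grooves, at (585,115) in the right-hand panel. The tray floor is empty. I lower it along the same arc.

In the tool's units: 0.0684 m / 0.5 = 0.1368, 0.0648 m / 0.5 = 0.1296.

Emit:
drive_effector:
  ticks: {"steps":[[-0.004,0,0.006,0,0.1],[-0.008,0,0.012,0,0.1],[-0.012,0,0.0184,0,0.1],[-0.016,0,0.0248,0,0.1],[-0.02,0,0.0312,0,0.1],[-0.024,0,0.0378,0,0.1],[-0.028,0,0.0444,0,0.1],[-0.0316,0,0.0512,0,0.1],[-0.035,0,0.058,0,0.1],[-0.0384,0,0.065,0,0.1],[-0.0416,0,0.072,0,0.1],[-0.0448,0,0.079,0,0.1],[-0.048,0,0.086,0,0.1],[-0.0506,0,0.0932,0,0.1],[-0.0532,0,0.1004,0,0.1],[-0.056,0,0.1076,0,0.1],[-0.058,0,0.1148,0,0.1],[-0.06,0,0.1222,0,0.1],[-0.062,0,0.1296,0,0.1],[-0.064,0,0.1368,0,0.1]]}

```text
t: 10.25
tcp_pos: [0.5091, 0.0048, 0.1364]
tool_rot: [0.998, 0.062, -0.0, -0.001]
force: [-2.9, 6.1, 1.2]
finger_gap: 0.294
gripper_force: 51.1
```

In the tool's units: 0.023 m / 0.5 = 0.046, 0.0225 m / 0.5 = 0.045.

Emit:
drive_effector:
  ticks: {"steps":[[-0.002,0,0.008,0,0.1],[-0.004,0,0.016,0,0.1],[-0.006,0,0.024,0,0.1],[-0.006,0,0.03,0,0.1],[-0.008,0,0.036,0,0.1],[-0.008,0,0.04,0,0.1],[-0.008,0,0.043,0,0.1],[-0.008,0,0.045,0,0.1],[-0.008,0,0.046,0,0.1],[-0.008,0,0.046,0,0.1]]}

```text
t: 11.25
tcp_pos: [0.5047, 0.0043, 0.1147]
tool_rot: [0.998, 0.062, -0.0, -0.001]
force: [-5.7, 4.8, 12.1]
finger_gap: 0.292
gripper_force: 52.0
```

In the tool's units: -0.14 m / 0.5 = -0.28, -0.13 m / 0.5 = -0.26.

Emit:
drive_effector:
  ticks: {"steps":[[0,0,0,0,0.33],[0,0,0,0,0.36],[0,0,0,0,0.42],[0,0,0,0,0.55],[0,0,0,0,0.55],[0,0,-0.04,0,0.55],[0,0,-0.1,0,0.55],[0,0,-0.18,0,0.55],[0,0,-0.26,0,0.55],[-0.08,-0.08,-0.28,0,0.55],[-0.16,-0.16,-0.28,0,0.55],[-0.2,-0.24,-0.28,0,0.55],[-0.2,0.24,-0.28,0,0.55],[-0.2,0.24,-0.28,0,0.55]]}

```text
t: 12.65
tcp_pos: [0.4066, 0.0094, 0.2526]
tool_rot: [0.997, 0.071, 0.0, 0.0]
force: [1.3, -0.4, 0.2]
finger_gap: 0.547
gripper_force: 0.0
```

In the tool's units: 0.36 m / 0.5 = 0.72, 0.12 m / 0.5 = 0.24.

Emit:
drive_effector:
  ticks: {"steps":[[0,0.08,0,0,0.55],[0,0.16,0,0,0.55],[0,0.24,0,0,0.55],[0,0.32,0,0,0.55],[0,0.4,0,0,0.55],[0,0.48,0,0,0.55],[0,0.56,0,0,0.55],[0,0.64,0,0,0.55],[0,0.72,0,0,0.55],[0,0.72,0,0,0.55],[0,0.72,0,0,0.55],[0,0.72,0,0,0.55]]}

```text
t: 13.85
tcp_pos: [0.4522, -0.3517, 0.2517]
tool_rot: [0.998, 0.063, -0.001, -0.001]
force: [0.5, -0.1, 0.7]
finger_gap: 0.549
gripper_force: 0.0
```

Create fin.py:
```python
from meas import *
from ov import W,ex,ey,ez
s=manip.snapshot("top"); P,o=meas(s,"top")
h=W(.15,0,.085); c,sn=np.cos(.38),np.sin(.38); rx=c*ex-sn*ez; rz=sn*ex+c*ez
Q=P-h; X=Q@rx; Y=Q@ey; Z=Q@rz
m=(abs(Y)<.03)&(X>.005)&(X<.11)&(abs(Z)<.04)
print("rack Z profile (mm):",[(int(1e3*b),round(1e3*Z[m&(abs(X-b)<.0018)].mean(),1)) for b in np.arange(.012,.104,.0036) if (m&(abs(X-b)<.0018)).any()])
s0=pickle.load(open("top0.pkl","rb")); 
for n,(u,v) in dict(bowl=(230,268),jar=(387,195),burs=(406,287)).items():
    a=lambda q:q["pixels"][v-35:v+35,u-35:u+35].astype(float)
    print(n,"mean pixel change",abs(a(s)-a(s0)).mean().round(2))
v,u=np.mgrid[0:480,0:640]
for nm,yy in(("left",.06),("right",-.065)):
    x=Q@ex;m=(abs(Y-yy)<.01)&(abs(x+.148)<.015); print("apron z",nm,P[m][:,2].mean()); P0=pts(s0,np.c_[u.ravel(),v.ravel()]).reshape(480,640,3);print(" before",P0[m][:,2].mean())
t=manip.snapshot("side")
f=lambda s,x,y,w,h:cv2.resize(s["pixels"][y:y+h,x:x+w,::-1],(400,480),interpolation=cv2.INTER_CUBIC)
cv2.imwrite("pics/fin.png",np.hstack([f(t,220,170,190,228),f(s,255,125,100,180)])); print(manip.sense()["qd"].round(3))
```

```bash
python3 fin.py
```

```text
top apron 1842 [543.2  47.6] [ 51.5 173.4] 7.39 depthpts mean [541.7  46.9  81.7] zmax 1.1879
top board 9550 [636.6  56.2] [278.1 184.6] 5.66 depthpts mean [616.4  58.1  67.4] zmax 1.1879
top tab 214 [510.4   3.1] [32.6 26. ] 10.45 depthpts mean [511.2   2.8  99.8] zmax 0.1312
top knob 34 [534.9  78.5] [ 9.8 11.8] 89.7 depthpts mean [531.9  77.5 136.4] zmax 1.1879
rack Z profile (mm): [(12, np.float64(-1.6)), (15, np.float64(-0.5)), (19, np.float64(-0.2)), (22, np.float64(0.1)), (26, np.float64(-1.1)), (29, np.float64(-0.8)), (33, np.float64(0.1)), (37, np.float64(-0.1)), (40, np.float64(-0.7)), (44, np.float64(-0.4)), (47, np.float64(1.7)), (51, np.float64(6.3)), (55, np.float64(9.7)), (58, np.float64(12.1)), (62, np.float64(11.0)), (65, np.float64(10.4)), (69, np.float64(11.5)), (73, np.float64(12.0)), (76, np.float64(10.6)), (80, np.float64(10.3)), (83, np.float64(11.4)), (87, np.float64(11.9)), (91, np.float64(10.7)), (94, np.float64(10.4)), (98, np.float64(11.5)), (101, np.float64(11.9))]
bowl mean pixel change 4.53
jar mean pixel change 4.5
burs mean pixel change 4.29
apron z left 0.07814966258388929
 before 0.078425585474018
apron z right 0.07790043085945274
 before 0.07797019455528045
[ 0.002 -0.003 -0.005 -0.002 -0.001 -0.   ]
```

View pics/fin.png

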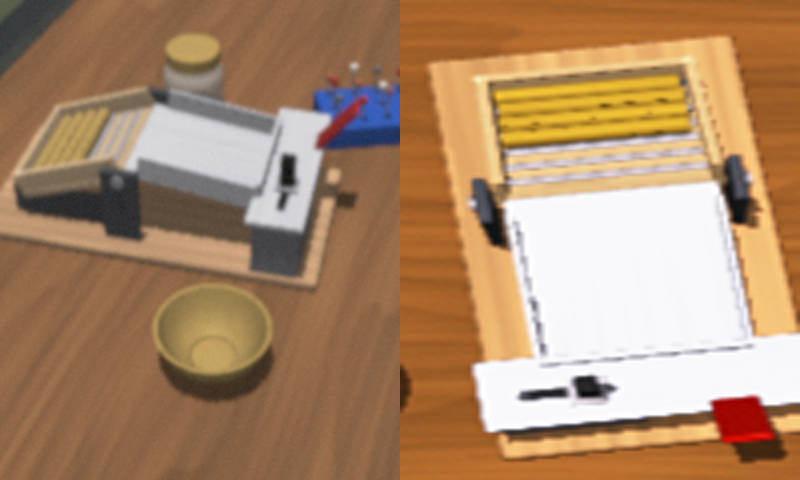

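Rods: the four lie parallel in the lower four grooves at one even height. Tray: it is at rest, with the apron back at its starting height (78 mm). Bowl, jar and burs have not moved, and the robot is clear, so I hand in.

```bash
python3 -c "
from station import manip
print(manip.sign_off())"
```

```text
the job is handed in; nothing more can be done
None
```

I handed in the job at about 14 s: all four rods lie one to a groove in the rack's lower four grooves, the tray is lowered to rest and released, and the catch was already free so I left it alone; my last images show the bowl, jar and bur block unmoved, but the hand-in returned no verdict.

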